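# Clamp a heat sink in the quick-release vise

## Task

Clamp the heat sink in the bench vise, ready for cleaning. Squeeze the vise's release lever against its grip post and, with it squeezed, slide the moving jaw along until its pressure plate stands a few millimetres off the heat sink, then let the lever go so that it springs home into the rack. Then turn the spoked wheel clockwise until the plate grips the heat sink against the fixed jaw, nipped up to a clamping force of about 40 N (judged by how the wheel resists) and not crushed, and leave everything else on the bench alone.

Things in the scene. Friction and masses are not known exactly. Their poses are not given: they have to be found in the camera images.
- vise: Grey quick-release bench vise, fixed; base plate 120 (x) by 260 (y) by 12 mm. Origin at the underside, on the centreline. Its own y axis is the slide axis, +y towards the fixed jaw (the closing way); x lies across, the lever being on the +x side; z is up. A steel rail 50 mm wide runs along y, its top 28 mm up; the fixed jaw, 90 mm wide and 112 mm high, stands at the +y end.
- liner_face (a point): Centre of the face of the black rubber liner on the fixed jaw, looking to the vise's -y, 83 mm above the bench. The liner is 80 mm wide and 70 mm high and gives about 1 mm per 35 N.
- jaw_top (a point): Centre of the top of the moving jaw, a grey block 56 (x) by 56 (y) mm, its top 118 mm above the bench. It slides along the rail and carries the lever, the grip post, the screw with its wheel, and the pressure plate.
- carriage (a joint): Slide of the moving jaw along the rail, m, 0 to 0.082, growing towards the fixed jaw. The lever locks it in a rack of 6 mm pitch; unlocked it drags with about 2 N. When the lever is let go the jaw is pulled up to 3 mm either way into the nearest notch; should the lever ride on a tooth instead, squeeze again and shift the jaw 2 mm. It starts in or near a notch.
- release (a joint): Release lever, rad: 0 = sprung home and locked in the rack; 0.15 = squeezed to its stop. Above 0.10 the jaw is free to slide. Squeezing takes 6 N at first, 9 N at the stop (at point lever_grip).
- lever_grip (a point): On the outer (+x) face of the release lever, at mid-width, 152 mm above the bench: where a finger presses. The lever is a dark steel upright plate on the moving jaw's +x side, 8 mm thick (x), 26 mm wide (y), top 172 mm above the bench; it hinges about a line along y, 102 mm below this point, so squeezing moves the point up to 15 mm to -x.
- post_grip (a point): On the outer (-x) face of the grip post, mid-width, 152 mm above the bench. The post is a fixed grey upright on the moving jaw, 12 mm thick (x), 26 mm wide (y), 118 to 170 mm above the bench. Over the outer faces post and lever measure 35 mm with the lever home, 20 mm squeezed; pinch both from above, one finger on each outer face. Space beside them is free for 50 mm.
- wheel_hub (a point): Centre of the spoked wheel on the screw axis, 94 mm above the bench, 95 mm behind (-y of) the middle of the moving jaw, sliding with it. Five spokes of 8 mm rod, evenly spaced, lie in the vise's xz plane; each ends in a polished, slippery black ball (friction 0.12) of 18 mm diameter centred 55 mm from the axis. Push a ball round near the top with the fingertips.
- spoke_ball (a point): Centre of one of the five spoke balls (straight above the hub when joint screw is 0). The other four follow at fifths of a turn.
- screw (a joint): Angle of the wheel, rad, 0 to 5; grows clockwise seen from the wheel's end: the topmost ball moves to the vise's +x. 1 rad advances the plate 4 mm. Starts at 0 to 0.5. Running free it takes 0.28 N m (5 N pushed squarely at a ball); a clamping force F adds F x 0.004 m: 0.44 N m (8 N at a ball) at 40 N, 0.52 N m at 60 N. It stays where it is left.
- plate: Pressure plate on the screw's end, dark steel, 70 (x) x 10 (y) x 50 (z) mm, 69 to 119 mm above the bench. Origin at the centre of its +y face, which meets the work; axes as the vise's.
- plate_face (a point): Centre of the pressure plate's face that meets the work.
- heatsink: The work: a finned aluminium heat sink standing upright on the rail, close to the liner of the fixed jaw (0.5 to 3 mm off it at the start), 70 (x) x 40 (y) x 80 (z) mm, about 0.35 kg. Origin at the centre of its underside, axes as the vise's.
- sink_face (a point): On the heat sink's side that faces the moving jaw, at mid-width, 60 mm above its underside.
- flux_bottle: Bystander: white bottle with red cap, 44 mm across, 110 mm high, origin at its underside. Leave alone.
- screwdriver: Bystander: screwdriver lying on the bench, 170 mm long. Leave alone.
- small_board: Bystander: little green circuit board, 50 x 90 x 10 mm, lying on the bench, origin at its underside. Leave alone.
Mind the look-alikes: they are no part of the job. There is more than one size of the heatsink; the job needs the largest.

How it is judged:
By the outcome, as a careful person would: the job done as asked, in the order asked, and still so for the second after the job is handed in, with the robot touching nothing.
It also fails if it takes over 67 s, if anything falls off the work surface, if the arm or the gripper's body presses on something with over 40 N, if the wrist force passes 120 N, or if a joint passes its speed limit or range.

## Robot

A 6-joint arm with a two-finger parallel gripper is mounted at the origin on the work surface. World frame = base frame: x ahead of the robot, y to its left, z up, the work surface at z = 0. Lengths are in m, angles in rad, forces in N, time in s.
With the tool pointing down it reaches from about 0.325 to 0.775 m from the base axis. Payload 9.3 kg.
Tool frame: the origin (TCP) lies at the centre of the arm's flange, where the gripper is bolted on; the fingertips stand 173 mm ahead of it and the grasp point (between the pads) lies bot.pinch_z ahead of it (bot.pinch_z is the distance from the TCP to the grasp point, in m); z points along the fingers, y is the direction in which the jaws open and shut (so a half turn about z gives the same grasp; the last joint's range is limited). The gripper opens to 85 mm and grips with 20 to 120 N. Pads are 22 mm wide; open, the fingers measure 114 mm over their backs; the gripper's body (76 mm by 85 mm) begins 54 mm behind the grasp point. The pads swing forward as they close: fully open they stand 13 mm farther back than shut.
Start: joints at [-1.3, 0.259, 0.021, 1.334, 0, 1.418], TCP at [0.226, -0.501, 0.405] pointing down, gripper open.
Joint ranges: [-3.04, 3.04], [-0.91, 1.82], [-1.04, 1.36], [-1.92, 1.95], [-1.52, 1.45], [-3.14, 3.14]. Speed limits (rad/s): [2.22, 2.22, 2.79, 3.14, 3.14, 3.14].

## Interface

Orientations are given as [roll, pitch, yaw] about the fixed x, y, z axes, in that order (R = Rz(yaw) Ry(pitch) Rx(roll)).
In Python, from station import bot, snapshot, calibration gives the robot as it stands.
- The arm moves only by the tool play_rows, never from a script. Its arguments are lists of equal length, an entry for each row: "translation": the shift along the tool's x, y, z in m, a list of three; "angular": the turn, a rotation vector about the tool's x, y, z in degrees, a list of three; "gripper": the opening, from 0 (shut) to 1 (fully open). In form: {"translation": [[dx, dy, dz], ...], "angular": [[rx, ry, rz], ...], "gripper": [gripper, ...]}. A call has exactly 5 rows; each row shifts and turns the commanded pose from where the row before left it, along the tool's axes as they then stand; what a row does not reach is not made up. A row lasts 1/10 s, in which the tool goes at most 50 mm and 8.59 degrees, less where a joint would pass 70% of its speed; a pose out of reach is approached as far as the arm can. A call is refused whole if a number of a shift passes 0.05 or a number of a turn 8.59, either way. A call with a gripper value outside its range is refused whole. The fingers move at their own pace and stop on an object; "newtons" is the grip in N (left out, the last holds). Time passes only in rows, so rows that do not move let the fingers close, or fill a call up. It gives the time, the measured TCP pose, the force and the opening at its end, in the units of the state.
- bot.get_state(): the state, without advancing time (a new reading comes with each control period).
- snapshot(name): name is "scene" or "top" or "wrist"; returns the picture (400x640x3 uint8, red, green, blue); there is no depth.
- calibration(name): a dict with "fx", "fy", "cx", "cy" (pixels), "dist" ([k1, k2, p1, p2, k3] as OpenCV has them; the pictures are not rectified), "R" (3x3) and "t" (3): a world point X has camera coordinates R X + t. Camera axes: x right, y down, z forward; pixel columns grow to the right and rows downward; lengths in m; the calibration is good to about 2 mm. A picture is of the moment at which its call begins: read the wrist's pose just before it. calibration takes no time and is no camera call; for the wrist camera it gives the pose at the moment of the call.
- bot.finish_job(): hands the job in, once; it reports no verdict.
The state is a dict: "clock": time; "joint_positions": joint angles; "qvel": joint speeds; "tau": joint torques, N m; "position": TCP position; "tcp_rot": TCP orientation; "contact_force": force on the tool from outside, world axes, zero at the start; "ft_torque": the same for the moment, N m; "width": finger opening in m.
Only numpy, scipy, OpenCV 4.12 (cv2) and the standard library are available. Lean on these libraries where they do the work, as an engineer would, in place of code of your own. Each camera call takes 0.05 s, during which the arm holds its last target. There are 200 camera calls.

## Working session

There is one attempt and no reset: what is moved stays moved. The work goes in short steps, Python scripts to look and compute and a tool call to move; the robot and the scene stay as the last step left them, time stands still between calls to the robot, and variables do not carry over. Pictures are saved under pics/ and viewed, on a budget of 10 in all, crops included, one or two more only if the job needs it, and the job is handed in when it is done.

Besides the shell and the picture viewer there is one more tool, called after "Call:" by a JSON object that holds its "name" and its "arguments", one argument or row to a line. play_rows: Moves the arm, as the interface text tells. Its arguments: {"type":"object","properties":{"translation":{"type":"array"},"angular":{"type":"array"},"gripper":{"type":"array"},"newtons":{"type":"number"}},"required":["translation","angular","gripper"]}

```bash
ls; mkdir -p pics; python3 - <<'E'
from station import bot,snapshot,calibration
import cv2,numpy as np
for n in("scene","top"):
    im=snapshot(n); cv2.imwrite(f"pics/{n}0.png",im[:,:,::-1]); c=calibration(n); print(n,c)
print(bot.get_state(),bot.pinch_z)
E
```

```text
pics
scene {'fx': 453.62759646889987, 'fy': 453.62759646889987, 'cx': 320.22086967209447, 'cy': 193.93007488291317, 'dist': array([-0.08695178,  0.        ,  0.        ,  0.        ,  0.        ]), 'R': array([[-0.05469302,  0.99847978, -0.00684172],
       [ 0.83718161,  0.04212123, -0.54530061],
       [-0.54418345, -0.0355519 , -0.83821264]]), 't': array([-0.050542  , -0.42334822,  1.38732169])}
top {'fx': 387.00017517025344, 'fy': 387.00017517025344, 'cx': 319.7376144398908, 'cy': 197.64159188863783, 'dist': array([0.00665132, 0.        , 0.        , 0.        , 0.        ]), 'R': array([[-2.74087043e-02, -9.99613410e-01, -4.66832352e-03],
       [-9.79741079e-01,  2.77900495e-02, -1.98330863e-01],
       [ 1.98383923e-01, -8.62243654e-04, -9.80124010e-01]]), 't': array([0.0881376 , 0.61426892, 0.77866653])}
{'clock': 0.1, 'joint_positions': array([-1.29959651e+00,  2.59154109e-01,  2.08546742e-02,  1.33369920e+00,
       -3.49438412e-06,  1.41817972e+00]), 'qvel': array([-0.00155726,  0.00023955,  0.00013362, -0.00103646,  0.00102411,
        0.00023339]), 'tau': array([ 6.16858611e-03, -5.56693232e+01,  3.45069587e+01,  1.16864982e-02,
       -8.17275054e-05, -9.24984420e-06]), 'position': array([ 0.22616062, -0.50131068,  0.4041233 ]), 'tcp_rot': array([-3.14040379e+00, -1.79326150e-04,  4.23816321e-01]), 'contact_force': array([ 0.26659921, -0.56285285,  0.46911767]), 'ft_torque': array([ 0.00097327, -0.00727628, -0.05016199]), 'width': 0.08566211700299647} 0.1547
```

View pics/scene0.png

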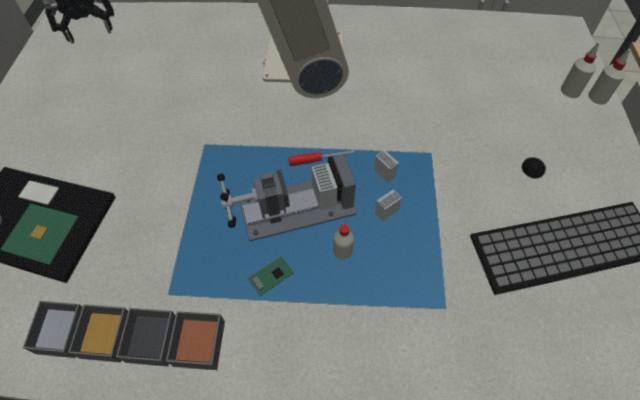

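View pics/top0.png

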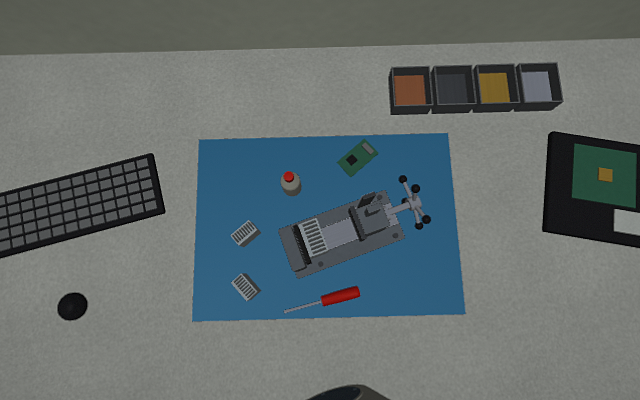

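The scene view has the vise at about (290,200), with its wheel at (228,200) and the heat sink at (325,180). In the top view the vise spans (285,250) to (420,200), and the lever side (+x) faces up. The finned heat sinks in the top view are at (313,237), (245,233) and (245,287). The one at (313,237) in the vise is the largest, so it fits; the other two are small look-alikes. I'll confirm with an enlarged crop.

```bash
python3 - <<'E'
import cv2
a=cv2.imread("pics/top0.png")[165:285,270:440]
b=cv2.imread("pics/scene0.png")[145:245,210:365]
cv2.imwrite("pics/c1.png",cv2.resize(a,None,fx=4.7,fy=4.7,interpolation=cv2.INTER_CUBIC))
cv2.imwrite("pics/c2.png",cv2.resize(b,None,fx=5,fy=5,interpolation=cv2.INTER_CUBIC))
E
```

```text
(no output)
```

View pics/c1.png

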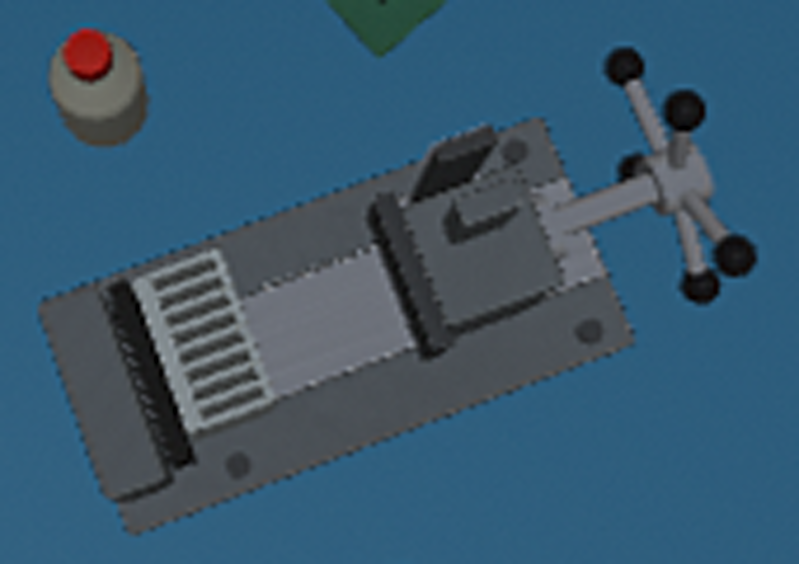

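View pics/c2.png

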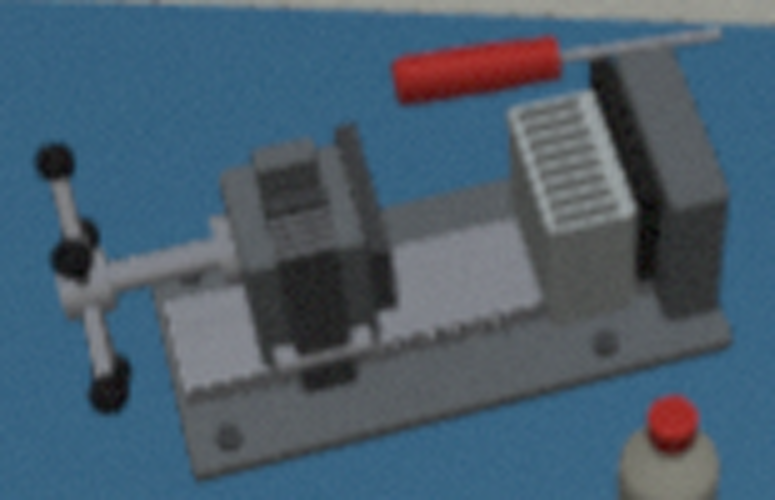

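Crop 1 confirms it: the clamped part is the 70x40 finned heat sink between the liner and the plate. Next I fit the vise pose, carriage position and wheel angle to these pixels.

```bash
cat > h.py <<'E'
import cv2,numpy as np
from station import bot,snapshot,calibration
def proj(c,X):
    r,_=cv2.Rodrigues(np.array(c["R"]));return cv2.projectPoints(np.array(X,float),r,np.array(c["t"]),np.array([[c["fx"],0,c["cx"]],[0,c["fy"],c["cy"]],[0,0,1]]),np.array(c["dist"]))[0][:,0]
E
cat > fit.py <<'E'
from h import *
from scipy.optimize import least_squares,linear_sum_assignment
T=lambda L:(np.array(L)+.5)/4.7-.5+[270,165]
S=lambda L:(np.array(L)+.5)/5-.5+[210,145]
ct,cs=calibration("top"),calibration("scene")
def W(p,L):
    L=np.array(L,float);c,s=np.cos(p[2]),np.sin(p[2]);return L@np.array([[c,s,0],[-s,c,0],[0,0,1]])+[p[0],p[1],0]
bt=T([[40,300],[133,533],[635,340],[545,118]]);bs=S([[195,478],[733,345]])
ht=T([[220,250],[272,400],[190,432],[135,280]]);hs=S([[553,232],[510,108],[595,95],[637,215]])
jt=T([[440,335],[402,205]]);js=S([[245,268],[222,170]])
wt=T([[624,66],[685,110],[632,168],[736,255],[700,286]]);ws=S([[55,160],[72,258],[108,390],[115,370]])
def f(p,parts=False):
    # x,y,yaw, hx,hy(center), jy(jaw centre), phi
    hx,hy,jy,phi=p[3:7]
    b=W(p,[[.06,.13,.012],[-.06,.13,.012],[-.06,-.13,.012],[.06,-.13,.012]]);b2=W(p,[[.06,-.13,0],[.06,.13,0]])
    h=W(p,[[hx+.035,hy-.02,.108],[hx-.035,hy-.02,.108],[hx-.035,hy+.02,.108],[hx+.035,hy+.02,.108]])
    j=W(p,[[-.028,jy+.028,.118],[.028,jy+.028,.118]]);j2=W(p,[[.028,jy-.028,.118],[-.028,jy-.028,.118]])
    a=phi+np.arange(5)*2*np.pi/5
    w=W(p,np.c_[.055*np.sin(a),0*a+jy-.095,.094+.055*np.cos(a)])
    r=[proj(ct,b)-bt,proj(cs,b2)-bs,proj(ct,h)-ht,proj(cs,h)-hs,proj(ct,j)-jt,proj(cs,j2)-js]
    for c,m in((ct,wt),(cs,ws)):
        q=proj(c,w);D=np.linalg.norm(q[:,None]-m[None],axis=2);i,k=linear_sum_assignment(D);r.append(q[i]-m[k])
    return r if parts else np.concatenate([x.ravel() for x in r])
# start: base centre from top
best=None
for phi in(0,.25,.5):
    s=least_squares(f,[.45,0,.3,0,.08,-.05,phi],loss="soft_l1")
    if best is None or s.cost<best.cost:best=s
print(best.x.round(4),best.cost)
for x in f(best.x,True):print(x.round(1).tolist())
E
python3 fit.py
```

```text
[ 0.5433  0.0236  0.3316  0.0054  0.0662 -0.0586  0.3645] 13.378918757554896
[[0.5, 0.1], [-1.3, 1.2], [0.5, 0.8], [-0.8, -0.6]]
[[-0.2, 2.0], [-0.3, 1.6]]
[[-0.8, -0.4], [0.4, 0.2], [-0.9, 0.6], [-1.2, 0.1]]
[[-0.9, 0.8], [-0.7, 0.7], [-0.7, -0.7], [-0.1, -0.1]]
[[0.7, -0.7], [-1.6, 0.9]]
[[-0.9, 0.8], [-1.4, -0.3]]
[[-0.6, 0.9], [-0.4, 0.6], [0.5, 1.1], [-0.6, -0.0], [-0.9, 0.8]]
[[-0.3, 0.0], [-0.1, 0.7], [-0.7, 0.6], [-0.0, 0.6]]
```

```bash
cat >> h.py <<'E'
from scipy.spatial.transform import Rotation as Ro
V=np.array([.5433,.0236,.3316])
def v2w(L,V=V):
    c,s=np.cos(V[2]),np.sin(V[2]);L=np.array(L,float);return np.array([V[0]+c*L[0]-s*L[1],V[1]+s*L[0]+c*L[1],L[2]])
def plan(P,yaw,n,S=None):
    s=S or bot.get_state();R=Ro.from_euler("xyz",s["tcp_rot"]);p=np.array(s["position"])
    G=Ro.from_euler("xyz",[np.pi,0,yaw]);rv=(R.inv()*G).as_rotvec(degrees=True)/n
    rv=rv.round(2);tr=[]
    for i in range(n):
        d=R.inv().apply((np.array(P)-p)/(n-i)).round(4);tr.append(d.tolist());p=p+R.apply(d);R=R*Ro.from_rotvec(rv,degrees=True)
    print(rv.tolist())
    for i in range(0,n,5):print(tr[i:i+5])
E
python3 - <<'E'
from h import *
s=bot.get_state();c=calibration("wrist");R=Ro.from_euler("xyz",s["tcp_rot"]).as_matrix()
C=-c["R"].T@c["t"];print("cam in tool",R.T@(C-s["position"]));print("cam axes in tool",(R.T@c["R"].T).round(3),c["fx"],c["dist"])
plan(v2w([.015,-.04,.45]),np.pi/2+.3316,15)
E
```

```text
cam in tool [ 0.07373795 -0.00114025  0.03139407]
cam axes in tool [[-0.002 -0.959 -0.284]
 [ 1.    -0.001 -0.001]
 [ 0.    -0.284  0.959]] 343.6998020284204 [0.00795044 0.         0.         0.         0.        ]
[-0.0, -0.0, -5.65]
[[0.0344, -0.0205, -0.003], [0.0363, -0.017, -0.003], [0.0378, -0.0133, -0.003], [0.0389, -0.0095, -0.003], [0.0396, -0.0057, -0.003]]
[[0.04, -0.0017, -0.003], [0.04, 0.0022, -0.003], [0.0396, 0.0061, -0.0031], [0.0387, 0.01, -0.003], [0.0376, 0.0138, -0.0031]]
[[0.036, 0.0174, -0.003], [0.0342, 0.0209, -0.0031], [0.0319, 0.0241, -0.003], [0.0294, 0.0271, -0.0031], [0.0266, 0.03, -0.003]]
```

Call:
{"name": "play_rows", "arguments": {
  "translation": [
    [0.0344, -0.0205, -0.003],
    [0.0363, -0.017, -0.003],
    [0.0378, -0.0133, -0.003],
    [0.0389, -0.0095, -0.003],
    [0.0396, -0.0057, -0.003]
  ],
  "angular": [
    [0, 0, -5.65],
    [0, 0, -5.65],
    [0, 0, -5.65],
    [0, 0, -5.65],
    [0, 0, -5.65]
  ],
  "gripper": [1, 1, 1, 1, 1]
}}

```text
clock: 0.6
position: [0.3415, -0.3359, 0.4196]
tcp_rot: [-3.141, -0.0, 0.921]
contact_force: [0.3, -0.4, 0.1]
width: 0.0853
```

Call:
{"name": "play_rows", "arguments": {
  "translation": [
    [0.04, -0.0017, -0.003],
    [0.04, 0.0022, -0.003],
    [0.0396, 0.0061, -0.003],
    [0.0387, 0.01, -0.003],
    [0.0376, 0.0138, -0.003]
  ],
  "angular": [
    [0, 0, -5.65],
    [0, 0, -5.65],
    [0, 0, -5.65],
    [0, 0, -5.65],
    [0, 0, -5.65]
  ],
  "gripper": [1, 1, 1, 1, 1]
}}

```text
clock: 1.1
position: [0.4564, -0.1717, 0.4347]
tcp_rot: [-3.141, -0.0, 1.414]
contact_force: [0.7, -0.4, -0.1]
width: 0.0855
```

Call:
{"name": "play_rows", "arguments": {
  "translation": [
    [0.036, 0.0174, -0.003],
    [0.0342, 0.0209, -0.003],
    [0.0319, 0.0241, -0.003],
    [0.0294, 0.0271, -0.003],
    [0.0266, 0.03, -0.003]
  ],
  "angular": [
    [0, 0, -5.65],
    [0, 0, -5.65],
    [0, 0, -5.65],
    [0, 0, -5.65],
    [0, 0, -5.65]
  ],
  "gripper": [1, 1, 1, 1, 1]
}}

```text
clock: 1.6
position: [0.5713, -0.0077, 0.4495]
tcp_rot: [-3.141, -0.0, 1.907]
contact_force: [0.6, -1.3, 0.1]
width: 0.0858
```

```bash
python3 - <<'E'
from h import *
import pickle
s=bot.get_state();c=calibration("wrist");im=snapshot("wrist");pickle.dump((s,c),open("w1.pkl","wb"))
cv2.imwrite("pics/w1.png",im[:,:,::-1]);print(s["clock"],s["position"],s["tcp_rot"],s["contact_force"],v2w([.015,-.04,.45]))
E
```

```text
1.6 [ 0.57125199 -0.00772605  0.44952055] [-3.14111548e+00 -1.56020059e-04  1.90716485e+00] [ 0.57008663 -1.28897355  0.09534086] [ 0.57050509 -0.00933756  0.45      ]
```

View pics/w1.png

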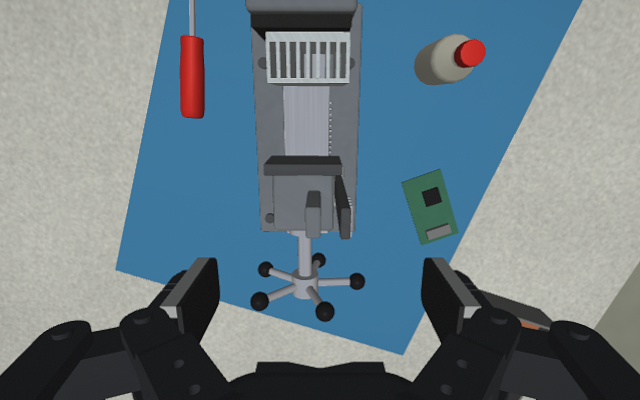

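The wrist view has the plate's front edge at row ~157, the heat sink's near top edge at row ~82, the post top at (313,200), the lever at (344,205), and balls at (259,301), (265,269), (319,260), (357,281) and (325,311). I'll enlarge one crop to measure from.

```bash
python3 - <<'E'
import cv2
a=cv2.imread("pics/w1.png")[20:245,250:372]
a=cv2.resize(cv2.rotate(a,cv2.ROTATE_90_CLOCKWISE),None,fx=3.5,fy=3.5,interpolation=cv2.INTER_CUBIC)
cv2.imwrite("pics/c3.png",cv2.convertScaleAbs(a,alpha=1.5))
E
```

```text
(no output)
```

View pics/c3.png

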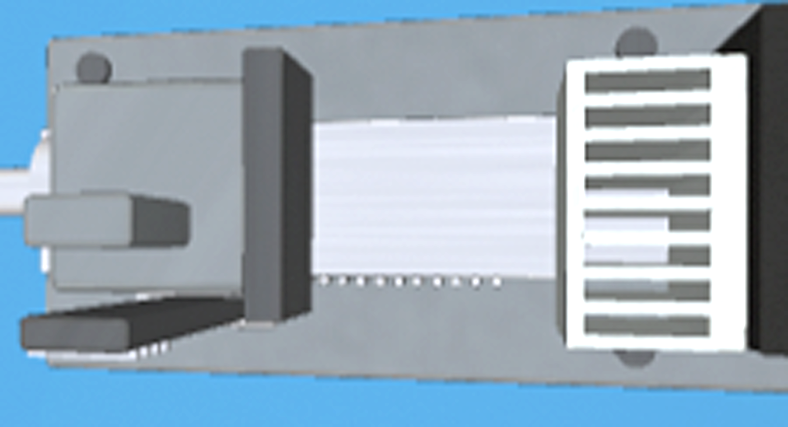

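```bash
cat > fit2.py <<'E'
from h import *
import pickle
from scipy.optimize import least_squares
s,c=pickle.load(open("w1.pkl","rb"))
def U(L): L=np.array(L,float);return np.c_[250+(L[:,1]+.5)/3.5-.5,244-((L[:,0]+.5)/3.5-.5)]
m=[U([[48,42],[48,362]]),U([[53,87],[53,290]]),U([[244,48],[283,48],[244,322],[283,322],[312,78],[312,307]]),
 U([[568,60],[568,348],[747,55],[747,350]]),U([[25,197],[131,195],[133,246],[27,247]]),U([[22,317],[130,317],[130,349],[22,349]]),
 np.array([[357,281],[325,311],[259,301],[265,269],[319,260.]])]
def model(p):
    x,y,w,jy,ly,hx,hy,px,lx,phi=p;a=phi+np.arange(5)*2*np.pi/5
    L=[[[-.06,-.13,.012],[.06,-.13,.012]],[[-.028,jy-.028,.118],[.028,jy-.028,.118]],
     [[-.035,ly-.01,.119],[-.035,ly,.119],[.035,ly-.01,.119],[.035,ly,.119],[-.035,ly,.069],[.035,ly,.069]],
     [[hx-.035,hy-.02,.108],[hx+.035,hy-.02,.108],[hx-.035,hy+.02,.108],[hx+.035,hy+.02,.108]],
     [[px,jy-.013,.17],[px,jy+.013,.17],[px+.012,jy+.013,.17],[px+.012,jy-.013,.17]],
     [[lx-.008,jy-.013,.172],[lx-.008,jy+.013,.172],[lx,jy+.013,.172],[lx,jy-.013,.172]],
     np.c_[.055*np.sin(a),0*a+jy-.095,.094+.055*np.cos(a)]]
    return [proj(c,[v2w(q,(x,y,w)) for q in l]) for l in L]
def f(p):
    M=model(p);r=[]
    for i,(A,B) in enumerate(zip(M,m)):
        if i==6: D=np.linalg.norm(A[:,None]-B[None],axis=2);B=B[D.argmin(1)]
        r.append((A-B).ravel())
    return np.concatenate(r)
S=least_squares(f,[.5433,.0236,.3316,-.0586,-.02,.005,.066,-.001,.036,.36],loss="soft_l1")
print(S.x.round(4).tolist(),S.cost);r=f(S.x).reshape(-1,2).round(1).tolist();print(r)
E
python3 fit2.py
```

```text
[0.5437, 0.0277, 0.3347, -0.0603, -0.0245, 0.0053, 0.0638, 0.0041, 0.0385, 0.3724] 12.846840174971973
[[-1.3, 0.0], [2.0, 0.1], [-1.1, 1.8], [0.8, 1.8], [-0.3, 0.2], [-0.8, 0.2], [0.2, 0.2], [0.4, 0.2], [-1.5, -0.5], [1.7, -0.5], [0.2, 0.2], [-0.1, 0.3], [-0.6, -0.2], [0.5, -0.2], [-0.7, 0.6], [-0.5, -1.0], [0.8, -0.4], [0.5, 1.2], [-0.9, 0.8], [-0.4, -0.4], [1.1, -0.4], [0.3, 0.8], [-0.2, -0.5], [-0.1, -0.8], [-0.4, -0.9], [0.7, -0.6], [0.4, -0.6]]
```

```bash
sed -i 's/^V=.*/V=np.array([.5437,.0277,.3347])/' h.py; cat >> h.py <<'E'
def w2v(p):
    c,s=np.cos(V[2]),np.sin(V[2]);d=np.array(p[:2])-V[:2];return np.array([c*d[0]+s*d[1],-s*d[0]+c*d[1],p[2]])
def st():
    s=bot.get_state();c,n=np.cos(V[2]),np.sin(V[2]);F=s["contact_force"]
    print("t",s["clock"],"vise pos",w2v(s["position"]).round(4),"rot",s["tcp_rot"].round(3),"Fv",np.round([c*F[0]+n*F[1],-n*F[0]+c*F[1],F[2]],1),"w",round(s["width"],4))
E
python3 - <<'E'
from h import *
st();plan(v2w([.015,-.0603,.307]),1.9055,5)
E
```

```text
t 1.65 vise pos [ 0.0177 -0.04    0.4492] rot [ 3.140e+00 -2.000e-03  1.916e+00] Fv [-1.4  2.4 -1.6] w 0.0852
[0.01, -0.02, 0.12]
[[-0.0041, -0.0006, 0.0284], [-0.0041, -0.0006, 0.0285], [-0.0041, -0.0006, 0.0284], [-0.0041, -0.0006, 0.0285], [-0.0041, -0.0006, 0.0284]]
```

Call:
{"name": "play_rows", "arguments": {
  "translation": [
    [-0.008, 0, 0.03],
    [-0.008, 0, 0.03],
    [0, 0, 0.02],
    [0, 0, 0],
    [0, 0, 0]
  ],
  "angular": [
    [0, 0, 0],
    [0, 0, 0],
    [0, 0, 0],
    [0, 0, 0],
    [0, 0, 0]
  ],
  "gripper": [1, 1, 1, 1, 1]
}}

```text
clock: 2.15
position: [0.5758, -0.0245, 0.37]
tcp_rot: [-3.141, -0.0, 1.903]
contact_force: [0.1, -0.3, -0.1]
width: 0.0853
```

```bash
python3 - <<'E'
from h import *
import pickle
st();s=bot.get_state();c=calibration("wrist");im=snapshot("wrist");st();pickle.dump((s,c),open("w2.pkl","wb"))
a=im[100:300,240:400,::-1]
a=cv2.resize(cv2.rotate(a,cv2.ROTATE_90_CLOCKWISE),None,fx=3.5,fy=3.5,interpolation=cv2.INTER_CUBIC)
cv2.imwrite("pics/c4.png",cv2.convertScaleAbs(a,alpha=1.5))
E
```

```text
t 2.15 vise pos [ 0.0132 -0.0599  0.37  ] rot [-3.141 -0.     1.903] Fv [ 0.  -0.4 -0.1] w 0.0853
t 2.2 vise pos [ 0.0133 -0.0599  0.3708] rot [3.141e+00 1.000e-03 1.903e+00] Fv [0.  0.7 0.2] w 0.0854
```

View pics/c4.png

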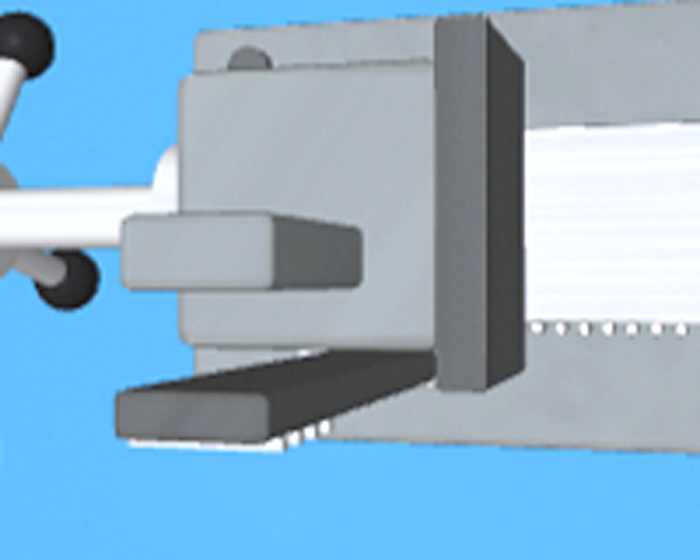

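```bash
cat >> h.py <<'E'
def back(c,px,z):
    K=np.array([[c["fx"],0,c["cx"]],[0,c["fy"],c["cy"]],[0,0,1]])
    n=cv2.undistortPoints(np.array(px,float)[:,None],K,np.array(c["dist"]))[:,0]
    d=np.c_[n,np.ones(len(n))]@c["R"];C=-c["R"].T@c["t"];return np.array([w2v(C+e*(z-C[2])/e[2]) for e in d]).round(4)
E
python3 - <<'E'
from h import *
import pickle
s,c=pickle.load(open("w2.pkl","rb"))
def U(L): L=np.array(L,float);return np.c_[240+(L[:,1]+.5)/3.5-.5,299-((L[:,0]+.5)/3.5-.5)]
for n,z,L in(("post",.17,[[122,214],[271,213],[274,289],[124,289]]),("lever",.172,[[117,392],[268,392],[268,438],[117,438]]),("plate",.119,[[435,15],[488,15],[435,390],[488,390]]),("platebot",.069,[[523,62],[523,375]]),("jaw",.118,[[180,76],[180,344]])):
    print(n,back(c,U(L),z)[:,:2].tolist())
E
```

```text
post [[0.0039, -0.0727], [0.0043, -0.0482], [0.0156, -0.0478], [0.0156, -0.0724]]
lever [[0.0313, -0.0727], [0.0308, -0.0481], [0.0375, -0.0481], [0.0383, -0.0727]]
plate [[-0.0351, -0.0343], [-0.0345, -0.0243], [0.0348, -0.0346], [0.0345, -0.0246]]
platebot [[-0.0346, -0.0251], [0.0355, -0.0254]]
jaw [[-0.0267, -0.0865], [0.0268, -0.0867]]
```

The settled view agrees with the fit: the post's outer face is at vise x ≈ 0.004, the lever's at 0.038, and both are centred at y ≈ -0.060. I'll descend and squeeze.

Call:
{"name": "play_rows", "arguments": {
  "translation": [
    [0, 0.001, 0.02],
    [0, 0, 0.02],
    [0, 0, 0.02],
    [0, 0, 0.003],
    [0, 0, 0]
  ],
  "angular": [
    [0, 0, 0],
    [0, 0, 0],
    [0, 0, 0],
    [0, 0, 0],
    [0, 0, 0]
  ],
  "gripper": [1, 1, 1, 1, 1],
  "newtons": 30
}}

```text
clock: 2.7
position: [0.5769, -0.0241, 0.3076]
tcp_rot: [3.141, 0.0, 1.903]
contact_force: [0.5, -0.5, 1.0]
width: 0.0855
```

Call:
{"name": "play_rows", "arguments": {
  "translation": [
    [0, 0, 0],
    [0, 0, 0],
    [0, 0, 0],
    [0, 0, 0],
    [0, 0, 0]
  ],
  "angular": [
    [0, 0, 0],
    [0, 0, 0],
    [0, 0, 0],
    [0, 0, 0],
    [0, 0, 0]
  ],
  "gripper": [0, 0, 0, 0, 0],
  "newtons": 30
}}

```text
clock: 3.2
position: [0.5759, -0.0245, 0.3086]
tcp_rot: [-3.141, 0.002, 1.903]
contact_force: [-13.5, -4.7, 16.7]
width: 0.0205
```

Call:
{"name": "play_rows", "arguments": {
  "translation": [
    [0, 0, 0],
    [0, 0, 0],
    [0, 0, 0],
    [0, 0, 0],
    [0, 0, 0]
  ],
  "angular": [
    [0, 0, 0],
    [0, 0, 0],
    [0, 0, 0],
    [0, 0, 0],
    [0, 0, 0]
  ],
  "gripper": [0, 0, 0, 0, 0],
  "newtons": 30
}}

```text
clock: 3.7
position: [0.5758, -0.0246, 0.3086]
tcp_rot: [-3.141, 0.002, 1.902]
contact_force: [-10.7, -4.1, 15.6]
width: 0.0207
```

```bash
python3 -c "
from h import *
st()"
```

```text
t 3.7 vise pos [ 0.0132 -0.0599  0.3086] rot [-3.141e+00  2.000e-03  1.902e+00] Fv [-11.5  -0.4  15.6] w 0.0207
```

Squeezed to the stop, with a width of 20.6 mm. Now I slide towards the heat sink, about 58 mm first.

Call:
{"name": "play_rows", "arguments": {
  "translation": [
    [0.002, -0.001, 0],
    [0.005, 0, 0],
    [0.007, 0, 0],
    [0.007, 0, 0],
    [0.007, 0, 0]
  ],
  "angular": [
    [0, 0, 0],
    [0, 0, 0],
    [0, 0, 0],
    [0, 0, 0],
    [0, 0, 0]
  ],
  "gripper": [0, 0, 0, 0, 0]
}}

```text
clock: 4.2
position: [0.5664, 0.0017, 0.3086]
tcp_rot: [3.14, 0.003, 1.902]
contact_force: [-5.3, -4.7, 13.5]
width: 0.0208
```

Call:
{"name": "play_rows", "arguments": {
  "translation": [
    [0.007, 0, 0],
    [0.007, 0, 0],
    [0.007, 0, 0],
    [0.006, 0, 0],
    [0.003, 0, 0]
  ],
  "angular": [
    [0, 0, 0],
    [0, 0, 0],
    [0, 0, 0],
    [0, 0, 0],
    [0, 0, 0]
  ],
  "gripper": [0, 0, 0, 0, 0]
}}

```text
clock: 4.7
position: [0.5565, 0.0304, 0.3086]
tcp_rot: [3.14, 0.002, 1.903]
contact_force: [-6.7, -3.4, 14.2]
width: 0.0207
```

```bash
python3 - <<'E'
from h import *
import pickle
st();s=bot.get_state();c=calibration("wrist");im=snapshot("wrist");st();pickle.dump((s,c),open("w3.pkl","wb"))
cv2.imwrite("pics/w3.png",cv2.convertScaleAbs(im[:,:,::-1],alpha=1.4))
E
```

```text
t 4.7 vise pos [ 0.013  -0.0017  0.3086] rot [3.140e+00 2.000e-03 1.903e+00] Fv [-7.4 -1.  14.2] w 0.0207
t 4.75 vise pos [ 0.0129 -0.0014  0.3086] rot [3.140e+00 2.000e-03 1.903e+00] Fv [-6.4  1.1 13.9] w 0.0208
```

View pics/w3.png

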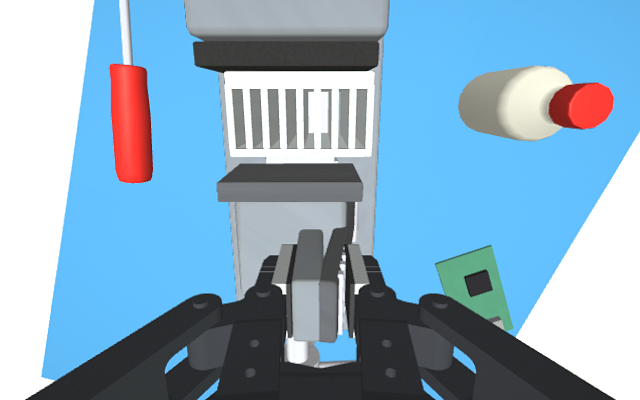

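```bash
python3 - <<'E'
from h import *
import pickle
s,c=pickle.load(open("w3.pkl","rb"));im=cv2.imread("pics/w3.png").mean(2)
print(im[60:206,[245,268,275,282,332,338]].mean(1).round(0).tolist())
for n,z,L in(("plate",.119,[[217,183],[363,183]]),("platebot",.069,[[240,164],[360,164]]),("sink",.108,[[226,157],[373,157],[230,71],[370,71]])):print(n,back(c,L,z)[:,:2].tolist())
E
```

```text
[61.0, 61.0, 61.0, 61.0, 60.0, 58.0, 36.0, 34.0, 34.0, 30.0, 26.0, 203.0, 255.0, 255.0, 255.0, 255.0, 255.0, 255.0, 255.0, 255.0, 255.0, 255.0, 255.0, 255.0, 255.0, 255.0, 255.0, 255.0, 255.0, 205.0, 208.0, 209.0, 211.0, 211.0, 211.0, 211.0, 211.0, 211.0, 211.0, 215.0, 212.0, 211.0, 211.0, 211.0, 215.0, 216.0, 216.0, 216.0, 216.0, 216.0, 220.0, 221.0, 221.0, 222.0, 222.0, 221.0, 226.0, 226.0, 226.0, 223.0, 222.0, 222.0, 224.0, 224.0, 224.0, 224.0, 224.0, 227.0, 226.0, 226.0, 226.0, 222.0, 220.0, 218.0, 219.0, 214.0, 213.0, 210.0, 210.0, 210.0, 204.0, 203.0, 205.0, 206.0, 209.0, 209.0, 208.0, 208.0, 189.0, 255.0, 255.0, 255.0, 255.0, 255.0, 255.0, 255.0, 254.0, 233.0, 230.0, 231.0, 228.0, 231.0, 235.0, 161.0, 80.0, 67.0, 70.0, 69.0, 71.0, 70.0, 70.0, 71.0, 71.0, 72.0, 72.0, 71.0, 70.0, 71.0, 69.0, 69.0, 69.0, 64.0, 105.0, 122.0, 123.0, 124.0, 123.0, 124.0, 123.0, 124.0, 123.0, 123.0, 122.0, 122.0, 121.0, 120.0, 119.0, 118.0, 119.0, 119.0, 119.0, 118.0, 181.0, 187.0, 186.0, 187.0]
plate [[-0.034, 0.0331], [0.035, 0.0328]]
platebot [[-0.0342, 0.0328], [0.0393, 0.0324]]
sink [[-0.0317, 0.0436], [0.041, 0.0433], [-0.0266, 0.0834], [0.038, 0.0832]]
```

The gap is about 10 mm after 58 mm of slide, with the plate face at y = 0.033 and the sink face at 0.0435. I'll go 6 mm more and release.

Call:
{"name": "play_rows", "arguments": {
  "translation": [
    [0.002, 0, 0],
    [0.002, 0, 0],
    [0.002, 0, 0],
    [0, 0, 0],
    [0, 0, 0]
  ],
  "angular": [
    [0, 0, 0],
    [0, 0, 0],
    [0, 0, 0],
    [0, 0, 0],
    [0, 0, 0]
  ],
  "gripper": [0, 0, 0, 0, 0]
}}

```text
clock: 5.25
position: [0.5546, 0.0359, 0.3086]
tcp_rot: [3.14, 0.001, 1.903]
contact_force: [-5.6, -1.8, 14.8]
width: 0.0205
```

Call:
{"name": "play_rows", "arguments": {
  "translation": [
    [0, 0, 0],
    [0, 0, 0],
    [0, 0, 0],
    [0, 0, 0],
    [0, 0, 0]
  ],
  "angular": [
    [0, 0, 0],
    [0, 0, 0],
    [0, 0, 0],
    [0, 0, 0],
    [0, 0, 0]
  ],
  "gripper": [1, 1, 1, 1, 1]
}}

```text
clock: 5.75
position: [0.5547, 0.036, 0.3065]
tcp_rot: [-3.141, -0.0, 1.903]
contact_force: [0.3, 0.5, -0.5]
width: 0.0854
```

```bash
python3 - <<'E'
from h import *
import pickle
st();s=bot.get_state();c=calibration("wrist");im=snapshot("wrist");st();pickle.dump((s,c),open("w4.pkl","wb"))
cv2.imwrite("pics/w4.png",cv2.convertScaleAbs(im[:,:,::-1],alpha=1.4))
g=cv2.imread("pics/w4.png").mean(2);print(g[145:206,[245,268,275,282,332,338]].mean(1).round(0).tolist())
E
```

```text
t 5.75 vise pos [0.0132 0.0042 0.3065] rot [-3.141 -0.     1.903] Fv [ 0.4  0.4 -0.5] w 0.0854
t 5.8 vise pos [0.0132 0.0042 0.3066] rot [-3.141 -0.     1.903] Fv [-0.3 -0.4  0.6] w 0.0854
[213.0, 212.0, 212.0, 208.0, 208.0, 208.0, 208.0, 209.0, 208.0, 210.0, 211.0, 215.0, 216.0, 216.0, 215.0, 214.0, 210.0, 255.0, 255.0, 255.0, 255.0, 255.0, 255.0, 255.0, 255.0, 130.0, 63.0, 69.0, 70.0, 70.0, 70.0, 69.0, 68.0, 68.0, 63.0, 105.0, 120.0, 122.0, 122.0, 122.0, 122.0, 122.0, 122.0, 121.0, 121.0, 120.0, 120.0, 119.0, 119.0, 119.0, 117.0, 117.0, 118.0, 119.0, 107.0, 134.0, 181.0, 184.0, 184.0, 186.0, 186.0]
```

View pics/w4.png

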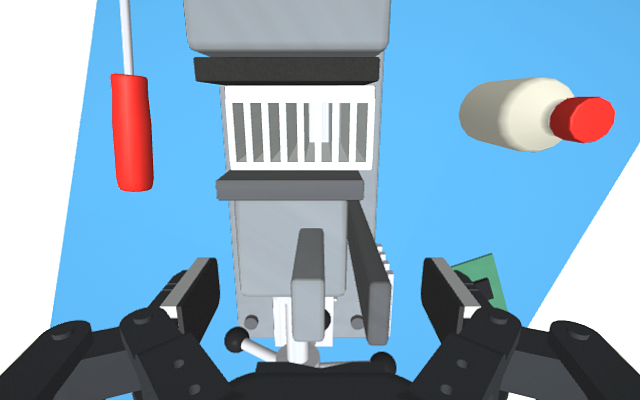

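```bash
python3 - <<'E'
from h import *
import pickle
s,c=pickle.load(open("w4.pkl","rb"))
for n,z,L in(("plate",.119,[[217,180],[363,180],[217,199.5]]),("sink",.108,[[226,169.5],[373,169.5]]),("post top",.17,[[291,311],[324,311],[300,229],[323,229]]),("lever top",.172,[[370,311],[391,311]])):print(n,back(c,L,z)[:,:2].tolist())
E
```

```text
plate [[-0.0335, 0.0413], [0.0345, 0.041], [-0.0343, 0.0318]]
sink [[-0.032, 0.044], [0.0407, 0.0437]]
post top [[0.0042, 0.0057], [0.0158, 0.0057], [0.008, 0.0366], [0.0155, 0.0366]]
lever top [[0.0317, 0.007], [0.0389, 0.007]]
```

The plate stands about 2.6 mm off the heat sink. The lever is back at its home position (outer face 0.0389 against 0.038 at the start). Next I move above the wheel.

Call:
{"name": "play_rows", "arguments": {
  "translation": [
    [0, 0, -0.03],
    [0, 0, -0.034],
    [-0.03, 0.002, 0],
    [-0.03, 0.002, 0],
    [-0.034, 0.002, 0]
  ],
  "angular": [
    [0, 0, 0],
    [0, 0, 0],
    [0, 0, 0],
    [0, 0, 0],
    [0, 0, 0]
  ],
  "gripper": [1, 1, 1, 1, 1]
}}

```text
clock: 6.3
position: [0.5913, -0.0514, 0.3711]
tcp_rot: [3.141, 0.0, 1.904]
contact_force: [0.7, 0.4, 1.0]
width: 0.0854
```

Call:
{"name": "play_rows", "arguments": {
  "translation": [
    [0, 0, 0],
    [0, 0, 0],
    [0, 0, 0],
    [0, 0, 0],
    [0, 0, 0]
  ],
  "angular": [
    [0, 0, 0],
    [0, 0, 0],
    [0, 0, 0],
    [0, 0, 0],
    [0, 0, 0]
  ],
  "gripper": [0.35, 0.35, 0.35, 0.35, 0.35]
}}

```text
clock: 6.8
position: [0.591, -0.05, 0.3709]
tcp_rot: [3.141, 0.0, 1.904]
contact_force: [-0.1, 0.3, 0.0]
width: 0.0299
```

```bash
cat > wheel.py <<'E'
from h import *
from scipy.optimize import least_squares
import sys
st();c=calibration("wrist");im=snapshot("wrist");g=im.max(2)
g0=float(sys.argv[1]);hy0=-.0895
def P(phi,hx,hy):
    a=phi+np.arange(5)*2*np.pi/5;return proj(c,[v2w(q) for q in np.c_[hx+.055*np.sin(a),0*a+hy,.094+.055*np.cos(a)]])
q=P(g0,0,hy0);m=[];use=[]
for i,(u,v) in enumerate(q):
    if not(12<u<628 and 12<v<388):continue
    r=22;x0,y0=int(u)-r,int(v)-r;w=(g[max(y0,0):y0+2*r,max(x0,0):x0+2*r]<45).astype(np.uint8)
    w=cv2.morphologyEx(w,cv2.MORPH_OPEN,np.ones((5,5)))
    n,l,s,ce=cv2.connectedComponentsWithStats(w)
    for k in range(1,n):
        if s[k,4]>80: print(i,q[i].round(1),"blob",(ce[k]+[max(x0,0),max(y0,0)]).round(1),s[k].tolist());
    if n>1:
        k=1+s[1:,4].argmax();m.append(ce[k]+[max(x0,0),max(y0,0)]);use.append(i)
S=least_squares(lambda p:(P(*p)[use]-m).ravel(),[g0,0,hy0],loss="soft_l1");print(S.x.round(4),S.fun.round(1))
cv2.imwrite("pics/"+sys.argv[2],cv2.convertScaleAbs(im[:,:,::-1],alpha=1.4))
E
python3 wheel.py .3724 w5.png
```

```text
t 6.8 vise pos [ 0.0191 -0.0889  0.3709] rot [3.141 0.    1.904] Fv [0.  0.3 0. ] w 0.0299
0 [319.3 226. ] blob [319.3 227.3] [9, 10, 28, 28, 618]
1 [365.6 200.2] blob [365.8 201.4] [14, 13, 20, 22, 358]
2 [312.7 184.3] blob [315.  182.9] [17, 15, 15, 15, 137]
3 [239.4 191.4] blob [237.  191.8] [13, 14, 16, 20, 232]
3 [239.4 191.4] blob [224.4 209.3] [0, 37, 17, 7, 104]
4 [222.8 217.3] blob [237.  198.2] [31, 0, 12, 8, 85]
4 [222.8 217.3] blob [223.  218.4] [10, 11, 27, 26, 552]
[ 3.683e-01  2.000e-04 -9.010e-02] [-0.2 -0.3  0.  -0.4 -1.9  2.1  2.9  0.2  0.1 -0.3]
```

Wheel angle is 0.37 rad, and the top ball sits at x = 0.020, z = 0.145. I'll descend astride it.

Call:
{"name": "play_rows", "arguments": {
  "translation": [
    [-0.001, 0, 0.02],
    [0, 0, 0.02],
    [0, 0, 0.015],
    [0, 0, 0.0055],
    [0, 0, 0]
  ],
  "angular": [
    [0, 0, 0],
    [0, 0, 0],
    [0, 0, 0],
    [0, 0, 0],
    [0, 0, 0]
  ],
  "gripper": [0.35, 0.35, 0.35, 0.35, 0.35]
}}

```text
clock: 7.35
position: [0.5914, -0.0515, 0.3098]
tcp_rot: [-3.141, -0.001, 1.903]
contact_force: [-0.2, -0.5, -0.0]
width: 0.0296
```

Call:
{"name": "play_rows", "arguments": {
  "translation": [
    [0, 0.003, 0],
    [0, 0.003, 0],
    [0, 0.003, 0.001],
    [0, 0.003, 0.0015],
    [0, 0.002, 0.001]
  ],
  "angular": [
    [0, 0, 0],
    [0, 0, 0],
    [0, 0, 0],
    [0, 0, 0],
    [0, 0, 0]
  ],
  "gripper": [0.35, 0.35, 0.35, 0.35, 0.35]
}}

```text
clock: 7.85
position: [0.6046, -0.0473, 0.3068]
tcp_rot: [-3.14, 0.0, 1.903]
contact_force: [-4.3, -2.3, 1.5]
width: 0.0301
```

```bash
python3 -c "
from h import *
st()"
```

```text
t 7.85 vise pos [ 0.0329 -0.0908  0.3068] rot [-3.14   0.     1.903] Fv [-4.8 -0.8  1.5] w 0.0301
```

Resistance is about 0.27 N m, so the wheel is running free. I'll finish this stroke, lift, and move back to the next ball.

Call:
{"name": "play_rows", "arguments": {
  "translation": [
    [0, 0.0025, 0.0015],
    [0, 0.0025, 0.0018],
    [0, 0.0025, 0.002],
    [0, 0.002, 0.002],
    [0, 0.002, 0.0017]
  ],
  "angular": [
    [0, 0, 0],
    [0, 0, 0],
    [0, 0, 0],
    [0, 0, 0],
    [0, 0, 0]
  ],
  "gripper": [0.35, 0.35, 0.35, 0.35, 0.35]
}}

```text
clock: 8.35
position: [0.6158, -0.0435, 0.2982]
tcp_rot: [3.141, 0.001, 1.903]
contact_force: [-4.7, -1.2, 5.8]
width: 0.0296
```

Call:
{"name": "play_rows", "arguments": {
  "translation": [
    [0, -0.004, 0],
    [0, -0.001, -0.02],
    [0, 0, -0.03],
    [0, -0.03, -0.02],
    [0, -0.036, 0]
  ],
  "angular": [
    [0, 0, 0],
    [0, 0, 0],
    [0, 0, 0],
    [0, 0, 0],
    [0, 0, 0]
  ],
  "gripper": [0.35, 0.35, 0.35, 0.35, 0.35]
}}

```text
clock: 8.85
position: [0.5491, -0.0667, 0.3701]
tcp_rot: [3.137, 0.003, 1.904]
contact_force: [-0.2, -0.3, -0.4]
width: 0.0299
```

Call:
{"name": "play_rows", "arguments": {
  "translation": [
    [0, 0, 0],
    [0, 0, 0],
    [0, 0, 0],
    [0, 0, 0],
    [0, 0, 0]
  ],
  "angular": [
    [0, 0, 0],
    [0, 0, 0],
    [0, 0, 0],
    [0, 0, 0],
    [0, 0, 0]
  ],
  "gripper": [0.35, 0.35, 0.35, 0.35, 0.35]
}}

```text
clock: 9.35
position: [0.5491, -0.0665, 0.3672]
tcp_rot: [-3.141, -0.0, 1.903]
contact_force: [0.6, -0.4, 0.0]
width: 0.0298
```

```bash
python3 wheel.py .76 w6.png
```

```text
t 9.35 vise pos [-0.0258 -0.0907  0.3672] rot [-3.141 -0.     1.903] Fv [ 0.5 -0.6  0. ] w 0.0298
0 [420.4 218.8] blob [423.6 218.4] [12, 10, 28, 26, 572]
1 [412.8 192. ] blob [410.4 191.3] [12, 13, 17, 21, 242]
1 [412.8 192. ] blob [423.1 209.4] [23, 37, 21, 7, 127]
2 [339.6 183.1] blob [331.  181.3] [8, 15, 15, 14, 128]
3 [281.3 197.1] blob [279.  199.8] [10, 14, 20, 22, 365]
4 [317.3 223.9] blob [324.5 226.4] [16, 12, 28, 28, 643]
[ 8.546e-01 -4.000e-04 -9.010e-02] [ 0.1 -0.6 -2.7 -0.1  2.4  2.7  0.1  0.1 -0.1 -0.2]
```

Wheel angle is 0.855 rad, and the next ball is at -23° (x = -0.0216, z = 0.1446). I'll descend and push at constant height.

Call:
{"name": "play_rows", "arguments": {
  "translation": [
    [0.0005, 0.002, 0.02],
    [0, 0.001, 0.02],
    [0, 0, 0.012],
    [0, 0, 0.0056],
    [0, 0, 0]
  ],
  "angular": [
    [0, 0, 0],
    [0, 0, 0],
    [0, 0, 0],
    [0, 0, 0],
    [0, 0, 0]
  ],
  "gripper": [0.35, 0.35, 0.35, 0.35, 0.35]
}}

```text
clock: 9.9
position: [0.5513, -0.0652, 0.3096]
tcp_rot: [-3.141, -0.001, 1.903]
contact_force: [-0.4, -0.1, 0.4]
width: 0.03
```

Call:
{"name": "play_rows", "arguments": {
  "translation": [
    [0, 0.003, 0],
    [0, 0.003, 0],
    [0, 0.002, 0],
    [0, 0.002, 0],
    [0, 0.002, 0]
  ],
  "angular": [
    [0, 0, 0],
    [0, 0, 0],
    [0, 0, 0],
    [0, 0, 0],
    [0, 0, 0]
  ],
  "gripper": [0.35, 0.35, 0.35, 0.35, 0.35]
}}

```text
clock: 10.4
position: [0.562, -0.0614, 0.3103]
tcp_rot: [-3.14, 0.0, 1.903]
contact_force: [-6.1, -2.2, 1.0]
width: 0.0299
```

Call:
{"name": "play_rows", "arguments": {
  "translation": [
    [0, 0.001, 0],
    [0, 0.001, 0],
    [0, 0.001, 0],
    [0, 0.001, 0],
    [0, 0.001, 0]
  ],
  "angular": [
    [0, 0, 0],
    [0, 0, 0],
    [0, 0, 0],
    [0, 0, 0],
    [0, 0, 0]
  ],
  "gripper": [0.35, 0.35, 0.35, 0.35, 0.35]
}}

```text
clock: 10.9
position: [0.5668, -0.0597, 0.3103]
tcp_rot: [-3.14, 0.0, 1.903]
contact_force: [-4.8, -1.6, 1.8]
width: 0.0297
```

```bash
cat > tq.py <<'E'
from h import *
import sys
# x, y, Fx, Fy, Fz in world -> torque
for a in sys.argv[1:]:
    x,y,fx,fy,fz=map(float,a.split(","));c,n=np.cos(V[2]),np.sin(V[2]);X=w2v([x,y,0])[0];F=c*fx+n*fy
    s=(X-.006)/.055;th=np.arcsin(s);print("X %.4f th %.3f phi %.3f Fx %.1f Fz %.1f torque %.3f (Fx only %.3f)"%(X,th,th+2*np.pi/5,-F,fz,.055*(-F*np.cos(th)+fz*s),-.055*F*np.cos(th)))
E
python3 -c "
from h import *
st()"
```

```text
t 10.9 vise pos [-0.0069 -0.0902  0.3103] rot [-3.14   0.     1.903] Fv [-5.   0.1  1.8] w 0.0297
```

Call:
{"name": "play_rows", "arguments": {
  "translation": [
    [0, 0.001, 0],
    [0, 0.001, 0],
    [0, 0.001, 0],
    [0, 0.001, 0],
    [0, 0.001, 0]
  ],
  "angular": [
    [0, 0, 0],
    [0, 0, 0],
    [0, 0, 0],
    [0, 0, 0],
    [0, 0, 0]
  ],
  "gripper": [0.35, 0.35, 0.35, 0.35, 0.35]
}}

```text
clock: 11.4
position: [0.5715, -0.0581, 0.3104]
tcp_rot: [-3.14, 0.0, 1.903]
contact_force: [-5.6, -2.2, 1.9]
width: 0.0302
```

Call:
{"name": "play_rows", "arguments": {
  "translation": [
    [0, 0.001, 0],
    [0, 0.001, 0],
    [0, 0.001, 0],
    [0, 0.001, 0],
    [0, 0.001, 0]
  ],
  "angular": [
    [0, 0, 0],
    [0, 0, 0],
    [0, 0, 0],
    [0, 0, 0],
    [0, 0, 0]
  ],
  "gripper": [0.35, 0.35, 0.35, 0.35, 0.35]
}}

```text
clock: 11.9
position: [0.5763, -0.0565, 0.3103]
tcp_rot: [-3.14, 0.0, 1.903]
contact_force: [-5.1, -2.6, 1.8]
width: 0.03
```

Call:
{"name": "play_rows", "arguments": {
  "translation": [
    [0, 0.001, 0],
    [0, 0.001, 0],
    [0, 0.001, 0],
    [0, 0.001, 0],
    [0, 0.001, 0]
  ],
  "angular": [
    [0, 0, 0],
    [0, 0, 0],
    [0, 0, 0],
    [0, 0, 0],
    [0, 0, 0]
  ],
  "gripper": [0.35, 0.35, 0.35, 0.35, 0.35]
}}

```text
clock: 12.4
position: [0.581, -0.0548, 0.3104]
tcp_rot: [-3.14, 0.0, 1.903]
contact_force: [-4.6, -1.7, 2.2]
width: 0.0301
```

Call:
{"name": "play_rows", "arguments": {
  "translation": [
    [0, 0.001, 0],
    [0, 0.001, 0],
    [0, 0.001, 0],
    [0, 0.001, 0],
    [0, 0.001, 0]
  ],
  "angular": [
    [0, 0, 0],
    [0, 0, 0],
    [0, 0, 0],
    [0, 0, 0],
    [0, 0, 0]
  ],
  "gripper": [0.35, 0.35, 0.35, 0.35, 0.35]
}}

```text
clock: 12.9
position: [0.5858, -0.0533, 0.3104]
tcp_rot: [-3.14, 0.0, 1.903]
contact_force: [-5.8, -2.0, 1.6]
width: 0.0299
```

```bash
python3 tq.py .562,-.0614,-6.1,-2.2,1 .5668,-.0597,-4.8,-1.6,1.8 .5715,-.0581,-5.6,-2.2,1.9 .5763,-.0565,-5.1,-2.6,1.8; python3 -c "
from h import *
st()"
```

```text
X -0.0120 th -0.333 phi 0.924 Fx 6.5 Fz 1.0 torque 0.319 (Fx only 0.337)
X -0.0069 th -0.237 phi 1.020 Fx 5.1 Fz 1.8 torque 0.247 (Fx only 0.271)
X -0.0019 th -0.145 phi 1.112 Fx 6.0 Fz 1.9 torque 0.312 (Fx only 0.327)
X 0.0031 th -0.052 phi 1.204 Fx 5.7 Fz 1.8 torque 0.306 (Fx only 0.311)
t 12.9 vise pos [ 0.0131 -0.0903  0.3104] rot [-3.14   0.     1.903] Fv [-6.1 -0.   1.6] w 0.0299
```

Call:
{"name": "play_rows", "arguments": {
  "translation": [
    [0, 0.001, 0],
    [0, 0.001, 0],
    [0, 0.001, 0],
    [0, 0.001, 0],
    [0, 0.001, 0]
  ],
  "angular": [
    [0, 0, 0],
    [0, 0, 0],
    [0, 0, 0],
    [0, 0, 0],
    [0, 0, 0]
  ],
  "gripper": [0.35, 0.35, 0.35, 0.35, 0.35]
}}

```text
clock: 13.4
position: [0.5905, -0.0518, 0.3103]
tcp_rot: [-3.14, 0.001, 1.903]
contact_force: [-5.6, -3.7, 0.8]
width: 0.0302
```

Call:
{"name": "play_rows", "arguments": {
  "translation": [
    [0, 0.0005, 0],
    [0, 0.0005, 0],
    [0, 0.0005, 0],
    [0, 0.0005, 0],
    [0, 0.0005, 0]
  ],
  "angular": [
    [0, 0, 0],
    [0, 0, 0],
    [0, 0, 0],
    [0, 0, 0],
    [0, 0, 0]
  ],
  "gripper": [0.35, 0.35, 0.35, 0.35, 0.35]
}}

```text
clock: 13.9
position: [0.5928, -0.051, 0.3101]
tcp_rot: [-3.139, 0.001, 1.902]
contact_force: [-4.8, -4.5, -0.4]
width: 0.0302
```

Call:
{"name": "play_rows", "arguments": {
  "translation": [
    [0, 0.0005, 0],
    [0, 0.0005, 0],
    [0, 0.0005, 0],
    [0, 0.0005, 0],
    [0, 0.0005, 0]
  ],
  "angular": [
    [0, 0, 0],
    [0, 0, 0],
    [0, 0, 0],
    [0, 0, 0],
    [0, 0, 0]
  ],
  "gripper": [0.35, 0.35, 0.35, 0.35, 0.35]
}}

```text
clock: 14.4
position: [0.595, -0.0502, 0.3099]
tcp_rot: [-3.139, 0.0, 1.902]
contact_force: [-7.1, -4.0, -1.7]
width: 0.03
```

```bash
python3 tq.py .581,-.0548,-4.6,-1.7,2.2 .5858,-.0533,-5.8,-2,1.6 .5905,-.0518,-5.6,-3.7,.8 .5928,-.051,-4.8,-4.5,-.4 .595,-.0502,-7.1,-4,-1.7
```

```text
X 0.0081 th 0.039 phi 1.295 Fx 4.9 Fz 2.2 torque 0.274 (Fx only 0.269)
X 0.0132 th 0.130 phi 1.387 Fx 6.1 Fz 1.6 torque 0.346 (Fx only 0.335)
X 0.0181 th 0.222 phi 1.478 Fx 6.5 Fz 0.8 torque 0.359 (Fx only 0.349)
X 0.0205 th 0.267 phi 1.524 Fx 6.0 Fz -0.4 torque 0.313 (Fx only 0.319)
X 0.0229 th 0.312 phi 1.568 Fx 8.0 Fz -1.7 torque 0.391 (Fx only 0.420)
```

Call:
{"name": "play_rows", "arguments": {
  "translation": [
    [0, 0.0004, 0],
    [0, 0.0004, 0],
    [0, 0.0004, 0],
    [0, 0.0004, 0],
    [0, 0.0004, 0]
  ],
  "angular": [
    [0, 0, 0],
    [0, 0, 0],
    [0, 0, 0],
    [0, 0, 0],
    [0, 0, 0]
  ],
  "gripper": [0.35, 0.35, 0.35, 0.35, 0.35]
}}

```text
clock: 14.9
position: [0.5968, -0.0495, 0.3097]
tcp_rot: [-3.138, -0.0, 1.902]
contact_force: [-5.7, -3.9, -2.6]
width: 0.0303
```

Call:
{"name": "play_rows", "arguments": {
  "translation": [
    [0, 0.0003, 0.0005],
    [0, 0.0003, 0.0005],
    [0, 0.0003, 0.0002],
    [0, 0.0003, 0.0002],
    [0, 0.0003, 0.0002]
  ],
  "angular": [
    [0, 0, 0],
    [0, 0, 0],
    [0, 0, 0],
    [0, 0, 0],
    [0, 0, 0]
  ],
  "gripper": [0.35, 0.35, 0.35, 0.35, 0.35]
}}

```text
clock: 15.4
position: [0.5984, -0.0489, 0.3087]
tcp_rot: [-3.139, 0.0, 1.903]
contact_force: [-6.6, -2.7, 0.8]
width: 0.03
```

```bash
sed -i 's/fz\*s),/fz*(s-.009\/.055)),/' tq.py; python3 - <<'E'
from h import *
st()
s=bot.get_state();print(s["tau"].round(3),s["ft_torque"].round(3),s["contact_force"].round(2))
E
```

```text
t 15.4 vise pos [ 0.0265 -0.0903  0.3087] rot [-3.139  0.     1.903] Fv [-7.1 -0.3  0.8] w 0.03
[ 1.6420e+00 -6.2644e+01  3.5110e+01 -2.1920e+00  1.0340e+00 -1.9000e-02] [-0.419  1.267 -0.08 ] [-6.63 -2.67  0.84]
```

```bash
cat > avg.py <<'E'
from h import *
c,n=np.cos(V[2]),np.sin(V[2]);A=[]
for i in range(9):
    s=bot.get_state();F=s["contact_force"];M=s["ft_torque"];p=w2v(s["position"]);A.append([p[0],p[2],c*F[0]+n*F[1],F[2],-n*M[0]+c*M[1]])
    if i<8: snapshot("wrist")
A=np.array(A);print(A[:,2].round(1),A[:,4].round(2));X,Z,Fx,Fz,My=A.mean(0)
sn=(X-.006)/.055;th=np.arcsin(sn);bz=.094+.055*np.cos(th);Fm=(My-.015*Fz)/(Z-bz)
print("phi %.3f Fx %.2f+-%.2f Fm %.2f Fz %.2f"%(th+1.2566,-Fx,A[:,2].std(),Fm,Fz))
for f in(-Fx,Fm):print("torque %.3f"%(f*.055*np.cos(th)+Fz*(.055*sn-.009)))
E
python3 avg.py
```

```text
[-7.1 -5.8 -5.9 -6.5 -6.7 -6.7 -7.  -7.2 -5.8] [1.33 1.31 1.34 1.3  1.28 1.29 1.33 1.28 1.32]
phi 1.638 Fx 6.52+-0.53 Fm 7.91 Fz 1.08
torque 0.345
torque 0.416
```

Call:
{"name": "play_rows", "arguments": {
  "translation": [
    [0, 0.0004, 0.0002],
    [0, 0.0005, 0.0002],
    [0, 0.0005, 0.0003],
    [0, 0.0005, 0.0002],
    [0, 0.0005, 0.0003]
  ],
  "angular": [
    [0, 0, 0],
    [0, 0, 0],
    [0, 0, 0],
    [0, 0, 0],
    [0, 0, 0]
  ],
  "gripper": [0.35, 0.35, 0.35, 0.35, 0.35]
}}

```text
clock: 16.3
position: [0.6006, -0.0481, 0.3075]
tcp_rot: [-3.139, 0.0, 1.903]
contact_force: [-6.2, -2.9, 2.4]
width: 0.0299
```

```bash
python3 avg.py
```

```text
[-6.8 -6.7 -7.  -6.8 -7.1 -6.2 -6.  -6.4 -6.4] [1.37 1.4  1.33 1.28 1.34 1.36 1.35 1.31 1.31]
phi 1.685 Fx 6.61+-0.35 Fm 8.06 Fz 1.48
torque 0.351
torque 0.424
```

Call:
{"name": "play_rows", "arguments": {
  "translation": [
    [0, 0.0005, 0.0002],
    [0, 0.0005, 0.0002],
    [0, 0.0005, 0.0003],
    [0, 0.0005, 0.0002],
    [0, 0.0005, 0.0003]
  ],
  "angular": [
    [0, 0, 0],
    [0, 0, 0],
    [0, 0, 0],
    [0, 0, 0],
    [0, 0, 0]
  ],
  "gripper": [0.35, 0.35, 0.35, 0.35, 0.35]
}}

```text
clock: 17.2
position: [0.6029, -0.0473, 0.3064]
tcp_rot: [-3.139, 0.0, 1.903]
contact_force: [-7.4, -1.9, 3.0]
width: 0.0298
```

```bash
python3 avg.py
```

```text
[-7.6 -7.6 -7.4 -6.  -7.3 -6.8 -6.3 -6.9 -6.4] [1.53 1.43 1.45 1.41 1.36 1.44 1.39 1.43 1.4 ]
phi 1.736 Fx 6.93+-0.56 Fm 8.51 Fz 2.31
torque 0.376
torque 0.453
```

Call:
{"name": "play_rows", "arguments": {
  "translation": [
    [0, 0.0005, 0],
    [0, 0.0005, 0],
    [0, 0.0005, 0.0001],
    [0, 0.0005, 0],
    [0, 0.0005, 0.0001]
  ],
  "angular": [
    [0, 0, 0],
    [0, 0, 0],
    [0, 0, 0],
    [0, 0, 0],
    [0, 0, 0]
  ],
  "gripper": [0.35, 0.35, 0.35, 0.35, 0.35]
}}

```text
clock: 18.1
position: [0.6051, -0.0467, 0.3057]
tcp_rot: [-3.138, 0.0, 1.902]
contact_force: [-8.5, -3.9, -0.1]
width: 0.0299
```

```bash
python3 avg.py
```

```text
[-9.3 -8.4 -8.3 -8.  -8.4 -8.  -8.5 -8.6 -8.5] [1.84 1.75 1.7  1.7  1.7  1.76 1.76 1.73 1.69]
phi 1.781 Fx 8.45+-0.36 Fm 10.56 Fz 0.24
torque 0.407
torque 0.507
```

The moving torque is about 0.43 N m against 0.28 when free, so the clamp force is roughly 36–40 N. I'll stop here, back off the ball and lift clear.

Call:
{"name": "play_rows", "arguments": {
  "translation": [
    [0, -0.003, 0],
    [0, -0.003, 0],
    [0, 0, -0.02],
    [0, 0, -0.04],
    [0, 0, -0.03]
  ],
  "angular": [
    [0, 0, 0],
    [0, 0, 0],
    [0, 0, 0],
    [0, 0, 0],
    [0, 0, 0]
  ],
  "gripper": [0.35, 0.35, 0.35, 0.35, 0.35]
}}

```text
clock: 19.0
position: [0.6003, -0.0482, 0.3981]
tcp_rot: [3.14, 0.001, 1.903]
contact_force: [1.0, 0.3, 1.1]
width: 0.0302
```

Call:
{"name": "play_rows", "arguments": {
  "translation": [
    [0, 0, -0.01],
    [0, 0, 0],
    [0, 0, 0],
    [0, 0, 0],
    [0, 0, 0]
  ],
  "angular": [
    [0, 0, 0],
    [0, 0, 0],
    [0, 0, 0],
    [0, 0, 0],
    [0, 0, 0]
  ],
  "gripper": [0.35, 0.35, 0.35, 0.35, 0.35]
}}

```text
clock: 19.5
position: [0.6003, -0.0483, 0.4046]
tcp_rot: [-3.14, -0.001, 1.903]
contact_force: [-0.1, -0.1, 0.9]
width: 0.0299
```

```bash
python3 wheel.py 1.78 w7.png
```

```text
t 19.5 vise pos [ 0.0285 -0.0903  0.4046] rot [-3.140e+00 -1.000e-03  1.903e+00] Fv [-0.2 -0.1  0.9] w 0.0299
0 [348.3 185.4] blob [348.6 187.4] [15, 16, 17, 18, 252]
2 [231.9 182.8] blob [229.7 191.2] [10, 16, 22, 28, 382]
3 [228.9 203.3] blob [229.5 200.6] [12, 0, 24, 37, 607]
4 [317.4 205.8] blob [318.  208.3] [12, 14, 23, 24, 441]
[ 1.7837e+00  1.0000e-04 -9.0900e-02] [-0.2 -0.5 -0.6  4.3  2.4 -6.9 -0.1  4.6 -0.1 -0.7]
```

View pics/w7.png

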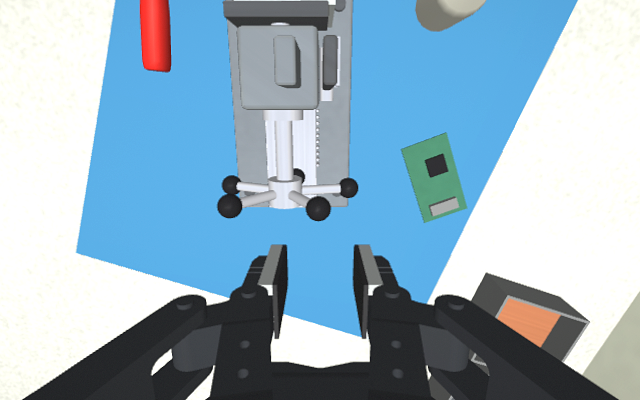

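```bash
python3 -c "
from h import *
st(); bot.finish_job()"
```

```text
t 19.55 vise pos [ 0.0285 -0.0904  0.4048] rot [-3.140e+00 -1.000e-03  1.903e+00] Fv [0.1 0.3 0.1] w 0.0299
the job is handed in; nothing more can be done
```

The heat sink is clamped in the vise at an estimated 36–41 N, and the job was handed in at 19.6 s with the gripper clear of everything.

- **Slide:** I squeezed the lever to its stop (20.6 mm over lever and post) and slid the jaw about 66 mm into a notch. The plate then stood about 2.6 mm off the heat sink, and the picture showed the lever back at its home position.
- **Clamp:** I turned the wheel clockwise from 0.37 to 1.78 rad in two pushes. The torque rose from about 0.28 N m running free to about 0.43 N m while turning.
- **Last checks:** The wheel stayed at 1.78 rad after I let go, the last picture showed the lever apart from its post, and nothing pressed on the tool. The bystanders in view were where they had been.

**What disagreed:**
- **Static reading:** Read at rest at the end, the wheel's resistance gave only about 32 N.
- **Wrist moment:** With a lever arm I assumed, the wrist moment pointed to nearly 60 N. I went with the force readings because they matched the known free-running torque.
- **Noise:** Single force readings scattered by about 0.5 N, so the clamping force is good to perhaps ±8 N.
- **Not checked:** I did not take a picture of the heat sink itself after clamping.

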